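# Make up the lectern and panel kits beside the AV rack

## Task

Make up the two stage kits from the stock in the middle of the table, each thing standing upright and squarely on its own white painted outline. First the lectern kit, in the long tray with three outlines: the small tape roll on the small circle, the direct box on the rectangle and the microphone foot on the large circle; only when that kit is complete, put the panel kit in the short tray with two outlines: the wide tape roll on the circle and the power adapter on the rectangle. Do not push aside or tip over the white cup that stands among the stock.

Things in the scene. Friction and masses are not known exactly. Their poses are not given: they have to be found in the camera images.
- lectern_tray: The long kit tray, 300 x 150 mm. Three painted outlines on its centre line: small circle (52 mm) 95 mm to -x of its centre (nearest the robot), rectangle (80 along x by 56 mm) at its centre, large circle (64 mm) 95 mm to +x. Fixed, on the left or right; black plastic, floor 4 mm thick, 12 mm high over all. Origin: centre of its underside, on the table; x along its length, away from the robot within 0.15 rad, z up.
- panel_tray: The short kit tray, 210 x 150 mm, with two painted outlines on its centre line: a circle (66 mm) 48 mm to -x of its centre (the end near the robot) and a rectangle (68 mm along x by 46 mm) 48 mm to +x. Fixed, on the left or right; black plastic, floor 4 mm thick, 12 mm high over all. Origin: centre of its underside, on the table; x along its length, away from the robot within 0.15 rad, z up.
- small_roll_mid (a point): The small tape roll: pale paper ring lying flat, 48 mm across, 32 mm high, hole 26 mm, about 50 g. Point at its centre, half-way up (16 mm above its underside). z up.
- di_box_mid (a point): The direct box: bare aluminium box, 76 mm along its x, 52 mm along its y, 44 mm high, with round sockets in both ends, about 0.32 kg. Point at its centre, 22 mm above its underside. Its x is within 0.4 rad of world x at the start and goes along the tray's x, either way round. Grip it across its 52 mm width.
- mic_foot_mid (a point): The table microphone foot: dark steel disc 60 mm across and 13 mm thick with an upright stem in the middle, 22 mm thick up to 46 mm and 16 mm thick from there to its top at 54 mm, about 0.3 kg. Point on its axis, 27 mm above its underside; grip the stem, fingertips above the disc. z up.
- wide_roll_mid (a point): The wide tape roll: black ring lying flat, 62 mm across, 48 mm high, hole 34 mm, about 0.12 kg. Point at its centre, 24 mm above its underside. z up.
- adapter_mid (a point): The power adapter: black plastic block, 60 mm along its x, 42 mm along its y, 36 mm high, with a 10 mm thick cable stub that stands 11 mm out of its +x end, about 0.16 kg. Point at the centre of the block, 18 mm above its underside. Its x is within 0.4 rad of world x at the start and goes along the tray's x, either way round. Grip it across its 42 mm width.
- cup_mid (a point): A white cup without a handle, 66 mm across at the rim, 68 mm high, standing among the stock; to be left alone. Point on its axis, 34 mm above its underside. Stock and cup stand in two rows along x, centres at least 90 mm apart along x and 110 mm apart along y; a hand radio (150 mm high) and a glass stand beyond them.
Not all that is in view belongs to the job. Leave any green look-alike of the part that bears mic_foot_mid alone.

How it is judged:
By the outcome, as a careful person would: the job done as asked, in the order asked, and still so for the second after the job is handed in, with the robot touching nothing.
It also fails if it takes over 125 s, if anything falls off the work surface, if the arm or the gripper's body presses on something with over 40 N, if the wrist force passes 120 N, or if a joint passes its speed limit or range.

## Robot

A 6-joint arm with a two-finger parallel gripper is mounted at the origin on the work surface. World frame = base frame: x ahead of the robot, y to its left, z up, the work surface at z = 0. Lengths are in mm, angles in rad, forces in N, time in s.
With the tool pointing down it reaches from about 400 to 925 mm from the base axis. Payload 12.5 kg.
Tool frame: the origin (TCP) lies at the very end of the fingers, on their centre line; the grasp point (between the pads) lies 19 mm behind it; z points along the fingers, y is the direction in which the jaws open and shut (so a half turn about z gives the same grasp; the last joint's range is limited). The gripper opens to 95 mm and grips with 3 to 60 N. Pads are 20 mm wide; open, the fingers measure 119 mm over their backs; the gripper's body (75 mm by 180 mm) begins 59 mm behind the grasp point.
Start: joints at [-1.345, 0.491, 1.559, -0, 1.092, -0.106], TCP at [203.614, -590.921, 214.661] pointing down, gripper open.
Joint ranges: [-3.1, 3.1], [-0.84, 2.19], [0.05, 2.79], [-1.13, 4.28], [0.06, 2.93], [-2.69, 2.69]. Speed limits (rad/s): [2.22, 2.22, 2.79, 3.14, 3.14, 3.14].

## Interface

Orientations are given as [roll, pitch, yaw] about the fixed x, y, z axes, in that order (R = Rz(yaw) Ry(pitch) Rx(roll)).
In Python, from cell import env gives the robot as it stands.
- The arm moves only by the shell command python3 -m pendant 'ROWS'. ROWS is JSON, a list that holds one entry, the list of rows, each a list of 5 numbers: the opening, from 0 (shut) to 1 (fully open), then the shift along the tool's x, y, z in m, then the turn about the tool's z in rad. A call has exactly 8 rows; each row is the pose to reach, as a shift and turn from the pose commanded when the call began, along the tool's axes at that moment; what a row does not reach only later rows make up. A row lasts 1/10 s, in which the tool goes at most 50 mm and 8.59 degrees, less where a joint would pass 70% of its speed; a pose out of reach is approached as far as the arm can. A call with a gripper value outside its range is refused whole. The fingers move at their own pace and stop on an object; the grip force is fixed at half the most. Time passes only in rows, so rows that repeat a pose let the fingers close, or fill a call up. It gives the time, the measured TCP pose, the force and the opening at its end, in the units of the state.
- env.state(): the state, without advancing time (a new reading comes with each control period).
- env.read_camera(name): name is "scene" or "top" or "wrist"; returns a dict with "image" (384x512x3 uint8, blue, green, red), "range_z" (384x512 float32, mm along the optical axis (not along the pixel's ray), 0 where there is no reading), "fx", "fy", "cx", "cy" (pixels), "dist" ([k1, k2, p1, p2, k3] as OpenCV has them; the pictures are not rectified), "rvec" (rotation vector, rad) and "tvec" (3), from world to camera coordinates, as OpenCV has them; the wrist camera has in their place "tool_from_camera" (4x4, takes a point from camera to tool coordinates, whose origin is the TCP and whose axes are the flange's). Camera axes: x right, y down, z forward; pixel columns grow to the right and rows downward; lengths in mm; the calibration is good to about 2 mm. A picture is of the moment at which its call begins: read the wrist's pose just before it.
- env.job_done(): hands the job in, once; it reports no verdict.
The state is a dict: "t": time; "joints": joint angles; "qvel": joint speeds; "tau": joint torques, N m; "eef_pos": TCP position; "tcp_rot": TCP orientation; "ft_force": force on the tool from outside, world axes, zero at the start; "moment": the same for the moment, N m; "opening": opening from 0.0 (shut) to 1.0 (fully open).
Only numpy, scipy, OpenCV 4.12 (cv2) and the standard library are available. Lean on these libraries where they do the work, as an engineer would, in place of code of your own. Each camera call takes 0.05 s, during which the arm holds its last target. There are 200 camera calls.

## Working session

There is one attempt and no reset: what is moved stays moved. The work goes in short steps, Python scripts to look and compute and a shell command to move; the robot and the scene stay as the last step left them, time stands still between calls to the robot, and variables do not carry over. Pictures are saved under pics/ and viewed, about 12 in all and at most 16, crops included, and the job is handed in when it is done.

```bash
ls; mkdir -p pics
cat > h.py <<'E'
import numpy as np, cv2
from cell import env
def cam(n):
    s=env.state(); c=env.read_camera(n)
    K=np.array([[c['fx'],0,c['cx']],[0,c['fy'],c['cy']],[0,0,1.]]); c['K']=K; c['D']=np.array(c['dist'])
    if n=='wrist':
        from scipy.spatial.transform import Rotation as Ro
        T=np.eye(4); T[:3,:3]=Ro.from_euler('xyz',s['tcp_rot']).as_matrix(); T[:3,3]=s['eef_pos']
        M=T@np.array(c['tool_from_camera']); c['R']=M[:3,:3]; c['o']=M[:3,3]
    else:
        R=cv2.Rodrigues(np.array(c['rvec']))[0]; c['R']=R.T; c['o']=-R.T@np.array(c['tvec']).ravel()
    return c
def ray(c,uv):
    p=cv2.undistortPoints(np.array(uv,float).reshape(-1,1,2),c['K'],c['D']).reshape(-1,2)
    return np.c_[p,np.ones(len(p))]@c['R'].T
def onz(c,uv,z):
    d=ray(c,uv); return c['o']+d*((z-c['o'][2])/d[:,2])[:,None]
def cloud(c):
    h,w=c['range_z'].shape; u,v=np.meshgrid(np.arange(w),np.arange(h))
    d=ray(c,np.c_[u.ravel(),v.ravel()]); return (c['o']+d*c['range_z'].reshape(-1,1)).reshape(h,w,3)
E
python3 - <<'E'
from h import *
import pickle
for n in('top','scene'):
    c=cam(n); cv2.imwrite(f'pics/{n}0.png',cv2.resize(c['image'],(800,600),interpolation=cv2.INTER_CUBIC)); print(n,c['o'],c['K'][0,0]); pickle.dump(c,open(n+'.pkl','wb'))
print(env.state())
E
```

```text
pics
top [375.5250818    1.02881046 942.32710455] 402.14636978178663
scene [1053.15757943  116.63946537  669.92018001] 365.2031347543034
{'t': 0.1, 'joints': array([-1.34459254e+00,  4.91488730e-01,  1.55939329e+00, -3.41868440e-05,
        1.09169873e+00, -1.05613111e-01]), 'qvel': array([ 4.72168622e-04, -3.24928714e-03, -1.54952240e-03, -2.59301074e-04,
       -4.85458119e-05, -4.64087807e-04]), 'tau': array([ 2.81986540e-03, -6.13623905e+01, -2.58604127e+01,  6.94116438e-02,
        4.70617425e-02, -6.86133808e-05]), 'eef_pos': array([ 203.55760323, -590.69197177,  214.12509262]), 'tcp_rot': array([-3.14060687e+00, -7.40087809e-05,  3.31832637e-01]), 'ft_force': array([-0.59793048, -0.85280016,  0.32702735]), 'moment': array([-0.01070987,  0.02187783,  0.02337774]), 'opening': 0.9996992320075108}
```

View pics/top0.png

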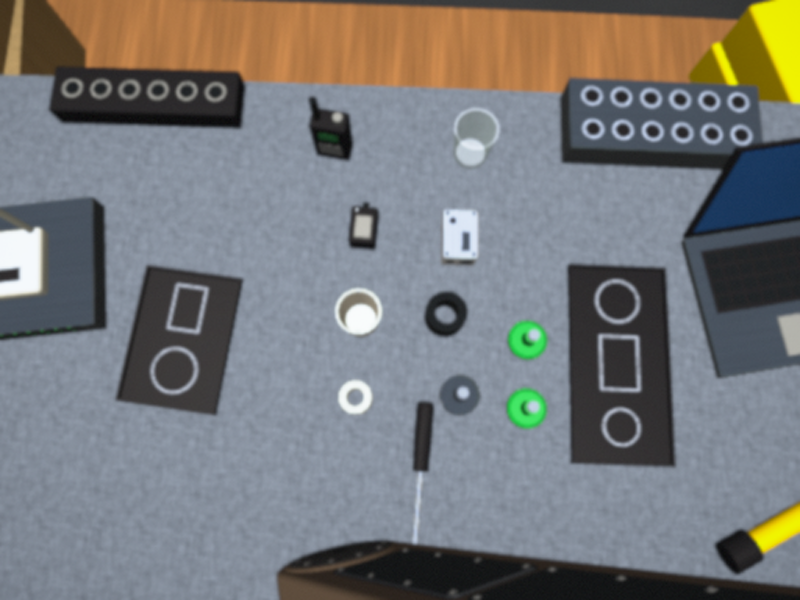

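View pics/scene0.png

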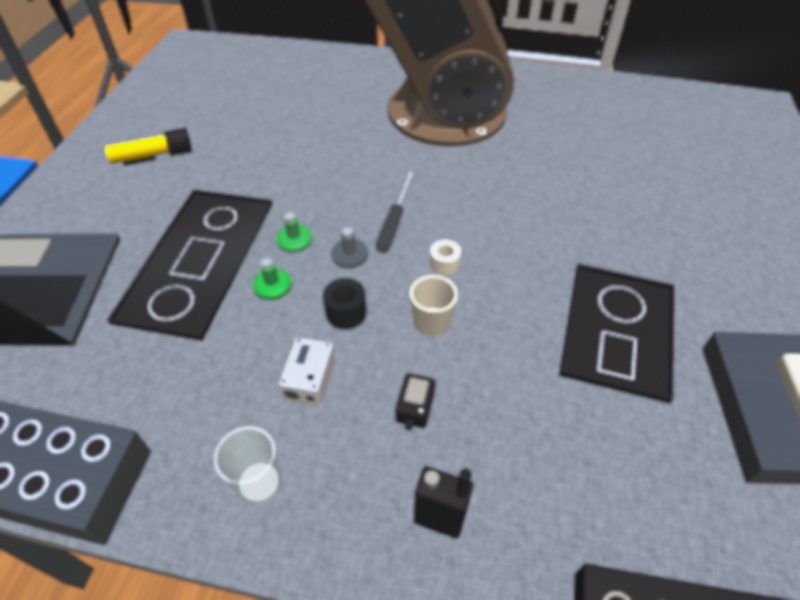

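The top picture has +x up and -y to the right. In 800x600 pixels:
- **Stock:** small roll is the pale ring (355,397), mic foot the dark disc (460,394), wide roll the black ring (446,313), direct box (460,235), adapter (364,227).
- **To leave alone:** cup (358,312), green look-alikes (527,340) and (527,408), radio (331,132), glass (475,135).
- **Trays:** the long tray is on the right at (620,365), the short one on the left at (180,340).

Next I measure positions with the range data.

Run:
```python
from h import *
import pickle
c=pickle.load(open('top.pkl','rb')); P=cloud(c)
k=.64
def obj(n,u,v,zlo,zhi,r=34):
    u*=k;v*=k; w=20
    Q=P[int(v)-w:int(v)+w,int(u)-w:int(u)+w].reshape(-1,3); 
    m=(Q[:,2]>zlo)&(Q[:,2]<zhi); q=Q[m][:,:2].astype(np.float32)
    print(n,len(q),'z',np.median(Q[m][:,2]).round(1),'enc',np.round(cv2.minEnclosingCircle(q),1) if 0 else cv2.minEnclosingCircle(q),'rect',np.round(np.hstack([np.ravel(x) for x in cv2.minAreaRect(q)]),1))
obj('small',355,397,26,36); obj('foot disc',460,394,8,17); obj('foot stem',460,394,46,60); obj('wide',446,313,42,52); obj('di',460,235,38,48); obj('adp',364,227,30,42); obj('cup',358,312,60,72)
obj('g1',527,340,46,60);obj('g2',527,408,46,60);
g=c['image'].min(2)
for n,u0,u1,v0,v1 in(('lect',560,680,258,470),('panel',110,245,260,420)):
    m=np.zeros_like(g); a,b,e,f=[int(x*k) for x in(v0,v1,u0,u1)]
    # dark tray mask filled
    d=np.zeros_like(g); d[a:b,e:f]=(g[a:b,e:f]<70)*255
    cs=cv2.findContours(d,cv2.RETR_CCOMP,cv2.CHAIN_APPROX_NONE)
    ct=max(cs[0],key=cv2.contourArea); 
    r=cv2.minAreaRect(onz(c,ct.reshape(-1,2),12)[:,:2].astype(np.float32)); print(n,'tray z12',r)
    cv2.drawContours(m,[ct],-1,255,-1); m=cv2.erode(m,np.ones((5,5)))
    w=((g>105)&(m>0)).astype(np.uint8)
    N,L,S,C=cv2.connectedComponentsWithStats(w,connectivity=8)
    for i in range(1,N):
        if S[i,4]<25: continue
        ys,xs=np.nonzero(L==i); X=onz(c,np.c_[xs,ys],4)[:,:2].astype(np.float32)
        print('  comp',len(xs),np.round(cv2.minEnclosingCircle(X)[0],1),cv2.minEnclosingCircle(X)[1], cv2.minAreaRect(X), X.mean(0))
```

```text
small 253 z 31.6 enc ((432.92572021484375, 60.08340835571289), 23.83230972290039) rect [432.6  59.6  46.9  45.1   3.2]
foot disc 423 z 12.0 enc ((435.90777587890625, -86.36940002441406), 38.540672302246094) rect [442.9 -86.1  55.2  69.9   2.1]
foot stem 57 z 52.2 enc ((443.2622375488281, -92.25099182128906), 10.38593864440918) rect [443.  -92.5  17.   20.3  57.4]
wide 400 z 47.5 enc ((559.945068359375, -68.01483154296875), 30.961400985717773) rect [559.4 -67.   60.3  59.4   1.4]
di 694 z 43.5 enc ((680.8825073242188, -86.52388763427734), 44.14954376220703) rect [ 6.806e+02 -8.620e+01  7.690e+01  5.160e+01  6.000e-01]
adp 412 z 35.3 enc ((692.44775390625, 60.93968963623047), 33.962562561035156) rect [692.7  60.9  42.   60.   87.4]
cup 183 z 66.7 enc ((551.5684814453125, 59.04625701904297), 32.730873107910156) rect [551.2  59.   63.5  62.3   2.5]
g1 57 z 53.2 enc ((529.886474609375, -193.4610137939453), 10.7747802734375) rect [ 530.1 -194.7   18.8   18.1   44.9]
g2 58 z 53.2 enc ((427.03765869140625, -191.97113037109375), 10.71225643157959) rect [ 426.1 -191.5   18.3   17.6   63. ]
lec
[... 368 characters left out ...]
25), (61.84546661376953, 87.74146270751953), 88.42948150634766) [ 499.12405 -333.04877]
  comp 216 [ 404.7 -332.4] 29.51238250732422 ((404.0303955078125, -332.3814392089844), (54.473419189453125, 56.830177307128906), 1.8896266222000122) [ 403.94257 -332.24045]
panel tray z12 ((510.2711181640625, 327.5713195800781), (148.69664001464844, 204.71493530273438), 83.90677642822266)
  comp 310 [558.2 323.6] 43.58335494995117 ((558.4766235351562, 324.5791931152344), (53.7088737487793, 76.29490661621094), 84.4946060180664) [557.7481 324.1313]
  comp 287 [463.2 334.5] 36.8560791015625 ((462.2840576171875, 334.7076110839844), (71.15650939941406, 70.5591812133789), 5.77843713760376) [462.21646 334.0538 ]
```

```bash
python3 - <<'E'
from h import *
import pickle
c=pickle.load(open('top.pkl','rb')); P=cloud(c).reshape(-1,3)
for x0,x1,y0,y1 in((380,440,-450,-405),(440,560,-450,-405),(560,660,-450,-405),(560,660,-490,-450),(400,620,405,440)):
    m=(P[:,0]>x0)&(P[:,0]<x1)&(P[:,1]>y0)&(P[:,1]<y1); print(x0,x1,y0,y1,P[m,2].max() if m.any() else None, np.percentile(P[m,2],90))
E
python3 -m pendant '[[[1,0.308,-0.201,0,0.332],[1,0.308,-0.201,0,0.332],[1,0.308,-0.201,0,0.332],[1,0.308,-0.201,0,0.332],[1,0.308,-0.201,0,0.332],[1,0.308,-0.201,0,0.332],[1,0.308,-0.201,0,0.332],[1,0.308,-0.201,0,0.332]]]'
```

```text
380 440 -450 -405 13.679152441149768 3.0056468018426017
440 560 -450 -405 15.025455855601876 2.9580014920793936
560 660 -450 -405 17.506468585226344 5.266320555992067
560 660 -490 -450 22.70384043254296 18.486501070837107
400 620 405 440 16.38060536688272 2.8776760043515917
t: 0.9
eef_pos: [431.0, -297.3, 214.6]
tcp_rot: [-3.141, 0.0, 0.003]
ft_force: [-0.2, -0.6, -0.2]
opening: 1.001
```

```bash
python3 -m pendant '[[[1,0.002,-0.357,0,0],[1,0.002,-0.357,0,0],[1,0.002,-0.357,0,0],[1,0.002,-0.357,0,0],[1,0.002,-0.357,0,0],[1,0.002,-0.357,0,0],[1,0.002,-0.357,0,0],[1,0.002,-0.357,0,0]]]'
cat >> h.py <<'E'
def fit(c,x,y,zlo,zhi,r=45):
    P=cloud(c).reshape(-1,3); P=P[c['range_z'].ravel()>0]
    m=(np.hypot(P[:,0]-x,P[:,1]-y)<r)&(P[:,2]>zlo)&(P[:,2]<zhi); q=P[m][:,:2].astype(np.float32)
    if len(q)<10: return print('none',len(q))
    e,rad=cv2.minEnclosingCircle(q); R=cv2.minAreaRect(q)
    print(len(q),'z',P[m][:,2].mean().round(1),'enc',np.round(e,1),round(rad,1),'rect',np.round(np.hstack([np.ravel(a) for a in R]),1))
E
python3 - <<'E'
from h import *
c=cam('wrist'); cv2.imwrite('pics/w1.png',cv2.resize(c['image'],(800,600))); print(c['o'],np.round(c['tool_from_camera'],3))
fit(c,433,60,26,36); fit(c,443,-92,46,60)
E
```

```text
t: 1.7
eef_pos: [430.7, 60.4, 214.6]
tcp_rot: [-3.141, 0.0, 0.004]
ft_force: [-0.0, -0.1, -0.5]
opening: 0.997
[499.5455834   59.23007511 384.04817522] [[-0.00000e+00 -9.70000e-01 -2.42000e-01  6.88060e+01]
 [ 1.00000e+00 -0.00000e+00  1.00000e-03  1.44300e+00]
 [-1.00000e-03 -2.42000e-01  9.70000e-01 -1.69479e+02]
 [ 0.00000e+00  0.00000e+00  0.00000e+00  1.00000e+00]]
912 z 31.1 enc [434.   58.5] 23.8 rect [433.8  58.4  46.9  46.1   1. ]
237 z 52.0 enc [444.2 -93.7] 10.7 rect [444.  -93.3  20.6  18.2   3.4]
```

View pics/w1.png

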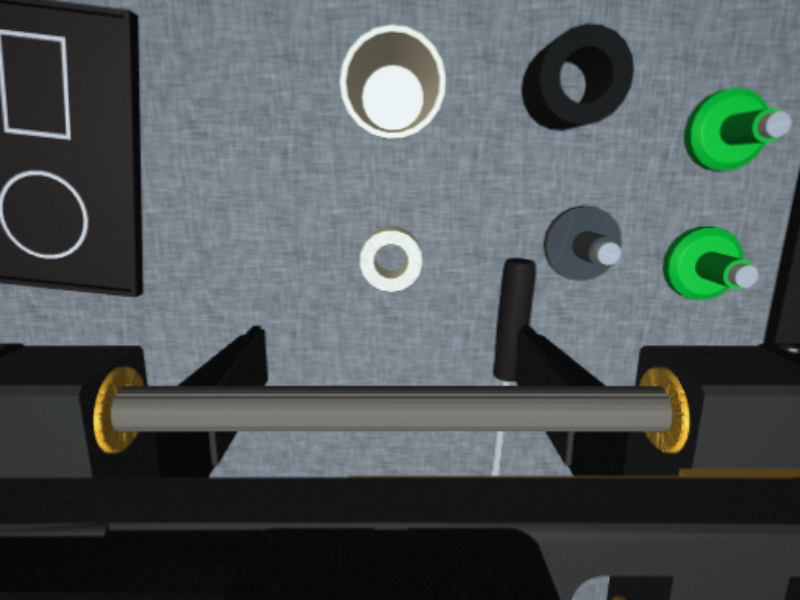

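The crop shows the pale ring at (391,260), clear of the cup (393,80) and screwdriver (515,315). It is the right part and agrees with the top camera, so I pick it now.

```bash
python3 -m pendant '[[[1,0.003,0.002,0.1,0],[1,0.003,0.002,0.15,0],[1,0.003,0.002,0.19,0],[1,0.003,0.002,0.209,0],[1,0.003,0.002,0.209,0],[0.3,0.003,0.002,0.209,0],[0,0.003,0.002,0.209,0],[0,0.003,0.002,0.209,0]]]'
python3 -m pendant '[[[0,0,0,0,0],[0,0,0,0,0],[0,0,0,0,0],[0,0,0,0,0],[0,0,0,-0.05,0],[0,0,0,-0.1,0],[0,0,0,-0.14,0],[0,0,0,-0.14,0]]]'
```

```text
t: 2.55
eef_pos: [435.6, 54.2, 7.8]
tcp_rot: [3.141, -0.004, -0.0]
ft_force: [-0.6, -0.9, -0.1]
opening: 0.805
t: 3.35
eef_pos: [436.2, 54.5, 149.9]
tcp_rot: [3.141, -0.008, 0.0]
ft_force: [0.3, 0.4, -0.2]
opening: 0.502
```

```bash
python3 - <<'E'
from h import *
s=env.state(); print(s['t'],s['eef_pos'],s['tcp_rot'],s['qvel'].round(3),s['opening'],s['joints'])
c=cam('wrist'); cv2.imwrite('pics/w2.png',c['image'][100:384])
fit(c,436,54,140,175,60); fit(c,443,-92,46,60)
E
python3 -m pendant '[[[0,0,0,0,0],[0,0,0,0,0],[0,0,0,0,0],[0,0,0,0,0],[0,0,0,0,0],[0,0,0,0,0],[0,0,0,0,0],[0,0,0,0,0]]]'
```

```text
3.35 [436.16432551  54.50989067 149.86880248] [ 3.14127461e+00 -7.84286964e-03  1.33729182e-04] [-0.003  0.082  0.07   0.001 -0.109 -0.   ] 0.502390344020989 [-2.60897580e-02  3.22200060e-01  2.07534780e+00 -1.67236816e-04
  7.36196285e-01  1.54469757e+00]
3223 z 166.7 enc [443.9  52.7] 32.3 rect [437.2  56.9  59.7  47.4  68.7]
356 z 52.0 enc [444.  -93.9] 10.9 rect [444.5 -93.2  19.5  20.   69.4]
t: 4.2
eef_pos: [434.4, 54.4, 145.6]
tcp_rot: [3.141, 0.0, -0.0]
ft_force: [-0.1, 0.7, -0.4]
opening: 0.505
```

View pics/w2.png

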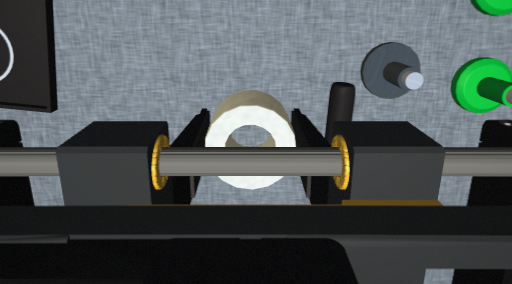

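Run:
```python
from h import *
c=cam('wrist'); s=env.state(); print(s['eef_pos'],onz(c,[[251,248]],172))
P=cloud(c); m=(abs(P[...,2]-172)<3)&(c['image'].min(2)>170); q=P[m][:,:2].astype(np.float32); print(len(q),cv2.minEnclosingCircle(q))
```

```text
[434.40494305  54.43229387 145.61212007] [[434.68414958  52.44257068 172.        ]]
2617 ((433.6449279785156, 52.87290573120117), 23.633649826049805)
```

```bash
python3 -m pendant '[[[0,0,0.345,-0.07,0],[0,0,0.345,-0.07,0],[0,0,0.345,-0.07,0],[0,0,0.345,-0.07,0],[0,0,0.345,-0.07,0],[0,0,0.345,-0.07,0],[0,0,0.345,-0.07,0],[0,0,0.345,-0.07,0]]]'
python3 -m pendant '[[[0,0,0,0,0],[0,0,0,0,0],[0,0,0,0,0],[0,0,0,0,0],[0,0,0,0,0],[0,0,0,0,0],[0,0,0,0,0],[0,0,0,0,0]]]'
cat >> h.py <<'E'
def outl(c,x,y,r):
    """white outline points within r of (x,y) on z=4"""
    h,w=c['range_z'].shape; u,v=np.meshgrid(np.arange(w),np.arange(h)); X=onz(c,np.c_[u.ravel(),v.ravel()],4)[:,:2]
    Z=cloud(c).reshape(-1,3)[:,2]
    m=(np.hypot(X[:,0]-x,X[:,1]-y)<r)&(c['image'].min(2).ravel()>120)&(abs(Z-4)<7); q=X[m].astype(np.float32)
    e=cv2.fitEllipse(q); R=cv2.minAreaRect(q); print(len(q),'ell',np.round(np.hstack([np.ravel(a) for a in e]),1),'rect',np.round(np.hstack([np.ravel(a) for a in R]),1))
E
python3 - <<'E'
from h import *
s=env.state(); print(s['eef_pos'],s['tcp_rot'])
c=cam('wrist'); cv2.imwrite('pics/w3.png',c['image'])
outl(c,404,-333,33);outl(c,499.3,-333,54);outl(c,594.5,-333,39)
E
```

```text
t: 5.05
eef_pos: [434.5, -295.6, 216.5]
tcp_rot: [3.139, -0.002, -0.004]
ft_force: [0.7, 0.0, -0.1]
opening: 0.506
t: 5.85
eef_pos: [434.4, -290.5, 215.7]
tcp_rot: [3.141, -0.0, -0.0]
ft_force: [-0.5, -0.3, -1.1]
opening: 0.508
[ 434.36043859 -290.48778486  215.65781609] [ 3.14148284e+00 -2.87109193e-05 -9.41305116e-05]
304 ell [ 406.1 -333.8   52.1   52.3  140.5] rect [ 409.  -335.8   55.5   47.8   54.4]
795 ell [ 501.4 -333.9   65.2   96.6   90.1] rect [ 501.4 -333.9   60.    82.5   90. ]
537 ell [ 596.  -333.9   63.8   64.2  154. ] rect [ 592.1 -333.8   67.4   59.3   90. ]
```

View pics/w3.png

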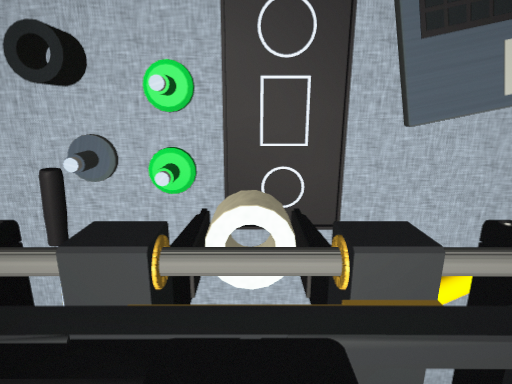

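```bash
python3 -m pendant '[[[0,-0.029,0.042,0.05,0],[0,-0.029,0.042,0.1,0],[0,-0.029,0.042,0.14,0],[0,-0.029,0.042,0.17,0],[0,-0.029,0.042,0.17,0],[0,-0.029,0.042,0.17,0],[0,-0.029,0.042,0.17,0],[0,-0.029,0.042,0.17,0]]]'
```

```text
t: 6.7
eef_pos: [406.1, -333.1, 47.6]
tcp_rot: [3.139, -0.002, 0.0]
ft_force: [0.4, 0.0, -0.5]
opening: 0.503
```

```bash
python3 -m pendant '[[[0,0,0,0.02,0],[0,0,0,0.033,0],[0,0,0,0.0355,0],[0,0,0,0.0355,0],[0,0,0,0.0355,0],[0,0,0,0.0355,0],[0.75,0,0,0.0355,0],[0.75,0,0,0.0355,0]]]'
python3 -m pendant '[[[0.8,0,0,0,0],[0.8,0,0,0,0],[0.8,0,0,-0.03,0],[0.8,0,0,-0.08,0],[0.8,0,0,-0.13,0],[0.8,0,0,-0.18,0],[0.8,0,0,-0.205,0],[0.8,0,0,-0.205,0]]]'
python3 -m pendant '[[[1,0.03,-0.042,0,0],[1,0.03,-0.042,0,0],[1,0.03,-0.042,0,0],[1,0.03,-0.042,0,0],[1,0.03,-0.042,0,0],[1,0.03,-0.042,0,0],[1,0.03,-0.042,0,0],[1,0.03,-0.042,0,0]]]'
python3 - <<'E'
from h import *
s=env.state(); print(s['eef_pos'],s['tcp_rot'],s['opening'])
c=cam('wrist'); cv2.imwrite('pics/w4.png',cv2.resize(c['image'][140:260,200:360],(800,600),interpolation=cv2.INTER_CUBIC))
outl(c,406,-334,33);fit(c,406,-334,32,39);fit(c,444,-93,46,60)
E
```

```text
t: 7.5
eef_pos: [405.4, -332.6, 10.3]
tcp_rot: [3.141, -0.0, -0.0]
ft_force: [0.5, -0.1, -0.4]
opening: 0.613
t: 8.3
eef_pos: [406.2, -333.4, 218.8]
tcp_rot: [3.137, -0.005, -0.0]
ft_force: [0.1, -0.4, -0.1]
opening: 0.796
t: 9.1
eef_pos: [435.2, -290.8, 215.1]
tcp_rot: [3.141, -0.0, -0.001]
ft_force: [1.3, 0.1, -1.8]
opening: 1.002
[ 435.17144133 -290.82274608  215.13037024] [ 3.14148297e+00 -1.39059289e-05 -6.79767312e-04] 1.0023064094833396
241 ell [ 407.6 -331.8   45.8   54.2   46.6] rect [ 409.5 -329.3   44.1   56.9   44.7]
859 z 35.2 enc [ 404.8 -334.8] 24.0 rect [ 405.1 -334.8   46.2   46.7    0.7]
226 z 52.1 enc [444.3 -94.5] 10.6 rect [444.8 -95.4  17.   18.   69.8]
```

View pics/w4.png

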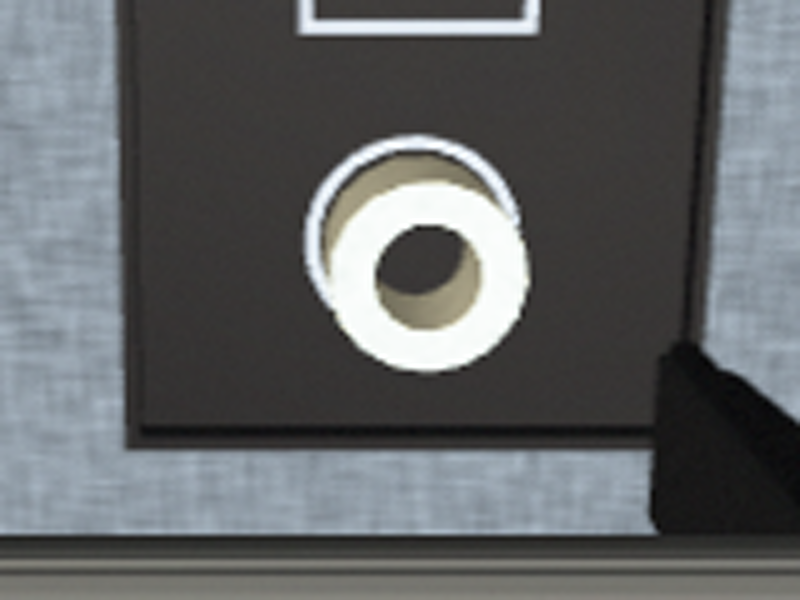

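The small roll sits within about 1.4 mm of the circle's centre: the image shows the outline around (413,235) with an even margin. Now the direct box.

```bash
python3 -m pendant '[[[1,0.246,-0.205,0,0],[1,0.246,-0.205,0,0],[1,0.246,-0.205,0,0],[1,0.246,-0.205,0,0],[1,0.246,-0.205,0,0],[1,0.246,-0.205,0,0],[1,0.246,-0.205,0,0],[1,0.246,-0.205,0,0]]]'
python3 -m pendant '[[[1,0,0,0.04,0],[1,0,0,0.04,0],[1,0,0,0.04,0],[1,0,0,0.04,0],[1,0,0,0.04,0],[1,0,0,0.04,0],[1,0,0,0.04,0],[1,0,0,0.04,0]]]'
python3 - <<'E'
from h import *
s=env.state(); print(s['eef_pos'],s['tcp_rot'],s['opening'])
c=cam('wrist'); cv2.imwrite('pics/w5.png',c['image'])
fit(c,682,-88,38,48,55);fit(c,560,-68,42,52,40);fit(c,693,60,30,42,50)
E
```

```text
t: 9.95
eef_pos: [682.8, -83.4, 214.2]
tcp_rot: [-3.141, 0.0, 0.003]
ft_force: [-1.2, 0.1, -0.3]
opening: 1.001
t: 10.75
eef_pos: [681.4, -85.6, 175.4]
tcp_rot: [3.141, -0.0, -0.0]
ft_force: [0.9, -1.1, 0.1]
opening: 0.995
[681.41187356 -85.64129055 175.42726523] [ 3.14143343e+00 -3.44291274e-04 -2.15274780e-04] 0.9952725410843367
3675 z 43.2 enc [682.4 -87.7] 44.2 rect [ 6.823e+02 -8.790e+01  7.540e+01  5.200e+01  4.000e-01]
906 z 46.8 enc [561.5 -69.3] 30.8 rect [ 5.572e+02 -6.890e+01  3.620e+01  6.080e+01  1.000e-01]
2270 z 34.8 enc [693.9  60. ] 34.2 rect [693.7  58.9  42.6  59.9  87.2]
```

View pics/w5.png

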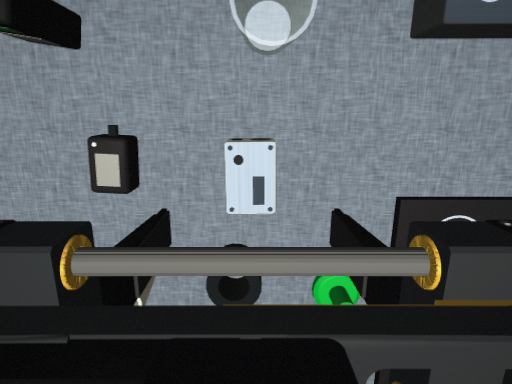

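The box is at (250,177) between the open fingers, with the adapter at (113,163) well clear. Descend and grip.

```bash
python3 -m pendant '[[[1,0.001,0,0.05,0],[1,0.001,0,0.1,0],[1,0.001,0,0.14,0],[1,0.001,0,0.17,0],[1,0.001,0,0.17,0],[1,0.001,0,0.17,0],[0,0.001,0,0.17,0],[0,0.001,0,0.17,0]]]'
python3 -m pendant '[[[0,0,0,0,0],[0,0,0,0,0],[0,0,0,0,0],[0,0,0,0,0],[0,0,0,0,0],[0,0,0,-0.04,0],[0,0,0,-0.09,0],[0,0,0,-0.14,0]]]'
python3 -m pendant '[[[0,-0.18,0.246,0,0],[0,-0.18,0.246,0,0],[0,-0.18,0.246,0,0],[0,-0.18,0.246,0,0],[0,-0.18,0.246,0,0],[0,-0.18,0.246,0,0],[0,-0.18,0.246,0,0],[0,-0.18,0.246,0,0]]]'
python3 -m pendant '[[[0,0,0,0,0],[0,0,0,0,0],[0,0,0,0,0],[0,0,0,0,0],[0,0,0,0.03,0],[0,0,0,0.03,0],[0,0,0,0.03,0],[0,0,0,0.03,0]]]'
python3 - <<'E'
from h import *
s=env.state(); print(s['eef_pos'],s['tcp_rot'],s['opening'])
c=cam('wrist'); fit(c,502,-334,s['eef_pos'][2]+28,s['eef_pos'][2]+48,60)
E
```

```text
t: 11.6
eef_pos: [682.6, -85.6, 5.8]
tcp_rot: [3.141, -0.001, -0.0]
ft_force: [-0.7, -0.5, -0.6]
opening: 0.883
t: 12.4
eef_pos: [681.7, -85.5, 145.7]
tcp_rot: [-3.141, 0.002, -0.0]
ft_force: [0.6, -0.3, -5.2]
opening: 0.548
t: 13.2
eef_pos: [501.3, -332.6, 144.8]
tcp_rot: [-3.141, 0.001, -0.003]
ft_force: [1.0, 1.1, -3.8]
opening: 0.543
t: 14.0
eef_pos: [502.8, -331.7, 116.1]
tcp_rot: [3.141, -0.001, 0.0]
ft_force: [-0.2, 0.3, -3.3]
opening: 0.543
[ 502.79001539 -331.73622176  116.11495265] [ 3.14080584e+00 -8.49739440e-04  8.38972279e-05] 0.5427367014070898
11393 z 154.1 enc [ 508.4 -333.7] 39.9 rect [ 509.6 -333.1   72.8   62.7   88.8]
```

```bash
python3 -m pendant '[[[0,-0.001,0,0.05,0],[0,-0.001,0,0.09,0],[0,-0.001,0,0.1,0],[0,-0.001,0,0.105,0],[0,-0.001,0,0.105,0],[0,-0.001,0,0.105,0],[0,-0.001,0,0.105,0],[0.8,-0.001,0,0.105,0]]]'
python3 -m pendant '[[[0.8,0,0,0,0],[0.8,0,0,0,0],[0.8,0,0,0,0],[0.8,0,0,-0.04,0],[0.8,0,0,-0.09,0],[0.8,0,0,-0.14,0],[0.8,0,0,-0.19,0],[0.8,0,0,-0.19,0]]]'
python3 -m pendant '[[[1,-0.058,-0.14,0,0],[1,-0.058,-0.14,0,0],[1,-0.058,-0.14,0,0],[1,-0.058,-0.14,0,0],[1,-0.058,-0.14,0,0],[1,-0.058,-0.14,0,0],[1,-0.058,-0.14,0,0],[1,-0.058,-0.14,0,0]]]'
python3 - <<'E'
from h import *
s=env.state(); print(s['eef_pos'],s['tcp_rot'],s['opening'])
c=cam('wrist'); cv2.imwrite('pics/w6.png',cv2.resize(c['image'][:,212:512],(600,600*384//300)[::1] if 0 else (469,600)))
fit(c,501,-334,42,52,55);fit(c,406,-334,32,39);fit(c,444,-93,46,60)
E
```

```text
t: 14.85
eef_pos: [501.9, -332.0, 11.5]
tcp_rot: [3.14, -0.002, -0.0]
ft_force: [0.4, 0.1, 0.0]
opening: 0.587
t: 15.65
eef_pos: [503.2, -333.0, 206.9]
tcp_rot: [3.135, -0.008, 0.0]
ft_force: [0.6, 0.4, 0.6]
opening: 0.803
t: 16.45
eef_pos: [443.6, -192.3, 199.7]
tcp_rot: [-3.141, 0.0, -0.001]
ft_force: [-0.5, -0.7, 0.2]
opening: 1.003
[ 443.57205444 -192.31076508  199.74777199] [-3.14148737e+00  3.53502874e-04 -1.10121390e-03] 1.0029730996191843
3782 z 47.3 enc [ 501.6 -333.6] 44.3 rect [ 5.013e+02 -3.336e+02  7.580e+01  5.230e+01  4.000e-01]
931 z 35.1 enc [ 405.3 -334.6] 23.9 rect [ 405.2 -334.2   46.5   46.1   89. ]
224 z 52.3 enc [444.1 -96.2] 10.6 rect [444.3 -95.7  19.1  17.4  26.4]
```

View pics/w6.png

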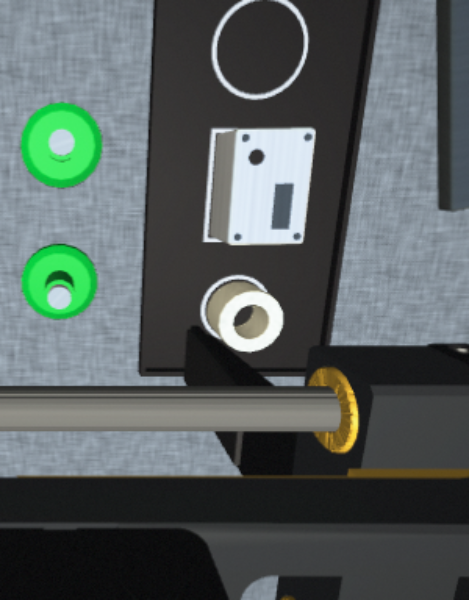

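Direct box is within 0.5 mm of its rectangle. The small roll is unmoved. Now the dark microphone foot.

```bash
python3 -m pendant '[[[0.7,0.001,-0.1,0,0],[0.7,0.001,-0.1,0,0],[0.7,0.001,-0.1,0,0],[0.7,0.001,-0.1,0.05,0],[0.7,0.001,-0.1,0.1,0],[0.7,0.001,-0.1,0.11,0],[0.7,0.001,-0.1,0.11,0],[0.7,0.001,-0.1,0.11,0]]]'
python3 -m pendant '[[[0.7,0,0,0,0],[0.7,0,0,0,0],[0.7,0,0,0,0],[0.7,0,0,0,0],[0.7,0,0,0,0],[0.7,0,0,0,0],[0.7,0,0,0,0],[0.7,0,0,0,0]]]'
python3 - <<'E'
from h import *
s=env.state(); print(s['eef_pos'],s['tcp_rot'],s['opening'])
c=cam('wrist'); fit(c,444,-93,49,60); fit(c,444,-93,9,16)
E
```

```text
t: 17.3
eef_pos: [445.2, -92.2, 91.5]
tcp_rot: [3.141, -0.001, -0.001]
ft_force: [0.4, 0.4, -0.2]
opening: 0.701
t: 18.1
eef_pos: [444.4, -91.6, 90.1]
tcp_rot: [3.142, 0.0, -0.0]
ft_force: [0.2, 0.2, -0.3]
opening: 0.698
[444.36021738 -91.55642924  90.07868249] [ 3.14153640e+00  1.38012529e-04 -1.21622195e-04] 0.6983042405630816
419 z 53.1 enc [444.  -94.4] 8.2 rect [444.1 -94.4  16.   15.8  14.1]
2536 z 11.8 enc [441.7 -86.2] 37.8 rect [438.5 -90.4  58.3  71.6  54.8]
```

```bash
python3 -m pendant '[[[0.7,0,0.001,0.04,0],[0.7,0,0.001,0.065,0],[0.7,0,0.001,0.072,0],[0.7,0,0.001,0.072,0],[0.7,0,0.001,0.072,0],[0,0,0.001,0.072,0],[0,0,0.001,0.072,0],[0,0,0.001,0.072,0]]]'
python3 -m pendant '[[[0,0,0,0,0],[0,0,0,0,0],[0,0,0,0,0],[0,0,0,0,0],[0,0,0,0,0],[0,0,0,0,0],[0,0,0,0,0],[0,0,0,0,0]]]'
python3 -m pendant '[[[0,0,0,-0.03,0],[0,0,0,-0.07,0],[0,0,0,-0.11,0],[0,0,0,-0.12,0],[0,0,0,-0.12,0],[0,0,0,-0.12,0],[0,0,0,-0.12,0],[0,0,0,-0.12,0]]]'
python3 - <<'E'
from h import *
s=env.state(); print(s['eef_pos'],s['tcp_rot'],s['opening'],s['ft_force'])
c=cam('wrist'); e=s['eef_pos']; cv2.imwrite('pics/w7.png',c['image']); fit(c,e[0],e[1],e[2]+31,e[2]+40,25)
E
```

```text
t: 18.95
eef_pos: [444.7, -92.6, 18.7]
tcp_rot: [3.141, -0.001, -0.0]
ft_force: [-0.3, -0.2, -0.2]
opening: 0.505
t: 19.75
eef_pos: [444.4, -92.6, 18.1]
tcp_rot: [3.142, 0.0, -0.0]
ft_force: [-0.2, 0.1, 1.7]
opening: 0.225
t: 20.55
eef_pos: [443.9, -92.4, 136.8]
tcp_rot: [-3.141, 0.002, -0.0]
ft_force: [0.1, -0.6, -2.7]
opening: 0.226
[443.89593681 -92.42383036 136.78534693] [-3.14078175e+00  2.43371436e-03 -2.68133053e-04] 0.2259360124107767 [ 0.05809368 -0.60631382 -2.70475688]
448 z 171.8 enc [450.9 -94.2] 19.5 rect [445.9 -94.3  22.6  37.2   0. ]
```

View pics/w7.png

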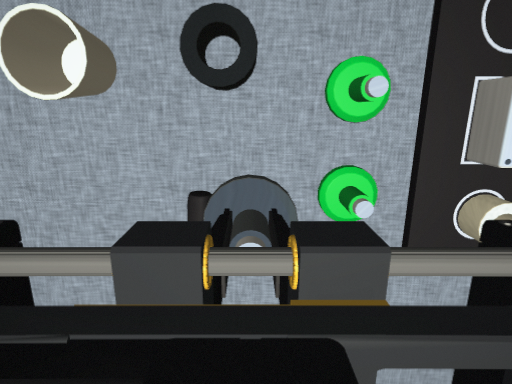

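Foot held by the stem at (250,240), disc hanging level. Carry it to the large circle.

```bash
python3 -m pendant '[[[0,0.152,0.239,0,0],[0,0.152,0.239,0,0],[0,0.152,0.239,0,0],[0,0.152,0.239,0,0],[0,0.152,0.239,0,0],[0,0.152,0.239,0,0],[0,0.152,0.239,0,0],[0,0.152,0.239,0,0]]]'
python3 -m pendant '[[[0,0,0,0.03,0],[0,0,0,0.06,0],[0,0,0,0.09,0],[0,0,0,0.09,0],[0,0,0,0.09,0],[0,0,0,0.09,0],[0,0,0,0.09,0],[0,0,0,0.09,0]]]'
```

```text
t: 21.4
eef_pos: [595.8, -331.7, 136.4]
tcp_rot: [-3.14, 0.002, -0.001]
ft_force: [0.5, 0.9, -3.2]
opening: 0.225
t: 22.2
eef_pos: [596.7, -331.8, 49.4]
tcp_rot: [3.141, -0.001, -0.0]
ft_force: [0.0, 0.3, -2.2]
opening: 0.226
```

```bash
python3 -m pendant '[[[0,0,0,0.015,0],[0,0,0,0.023,0],[0,0,0,0.0257,0],[0,0,0,0.0257,0],[0,0,0,0.0257,0],[0,0,0,0.0257,0],[0.6,0,0,0.0257,0],[0.6,0,0,0.0257,0]]]'
python3 -m pendant '[[[0.6,0,0,0,0],[0.6,0,0,0,0],[0.6,0,0,0,0],[0.6,0,0,-0.03,0],[0.6,0,0,-0.08,0],[0.6,0,0,-0.13,0],[0.6,0,0,-0.18,0],[0.6,0,0,-0.18,0]]]'
python3 -m pendant '[[[1,-0.1,-0.13,0,0],[1,-0.1,-0.13,0,0],[1,-0.1,-0.13,0,0],[1,-0.1,-0.13,0,0],[1,-0.1,-0.13,0,0],[1,-0.1,-0.13,0,0],[1,-0.1,-0.13,0,0],[1,-0.1,-0.13,0,0]]]'
python3 - <<'E'
from h import *
s=env.state(); print(s['eef_pos'],s['tcp_rot'],s['opening'])
c=cam('wrist'); cv2.imwrite('pics/w8.png',cv2.resize(c['image'][:260,232:512],(646,600)))
fit(c,501,-334,42,52,55);fit(c,406,-334,32,39);fit(c,596,-334,53,62);fit(c,596,-334,13,20,36)
outl(c,596,-334,39);fit(c,560,-69,42,52)
E
```

```text
t: 23.0
eef_pos: [596.5, -331.8, 22.5]
tcp_rot: [3.141, -0.001, -0.0]
ft_force: [0.5, -0.2, 0.3]
opening: 0.342
t: 23.8
eef_pos: [598.4, -332.9, 210.2]
tcp_rot: [3.135, -0.01, -0.0]
ft_force: [0.3, 0.5, 0.6]
opening: 0.599
t: 24.6
eef_pos: [496.9, -202.5, 202.0]
tcp_rot: [-3.142, 0.0, -0.001]
ft_force: [-0.1, 0.6, -0.3]
opening: 1.003
[ 496.90334334 -202.46549711  201.9929674 ] [-3.14158676e+00  2.24435427e-04 -9.46344884e-04] 1.0033075737238373
3315 z 47.3 enc [ 501.4 -333.4] 44.4 rect [ 501.4 -333.3   76.2   51.8    0.6]
12 z 34.3 enc [ 422.6 -348.8] 6.0 rect [ 422.7 -348.9   12.     1.2   50.9]
251 z 57.3 enc [ 595.8 -333.2] 8.3 rect [ 595.7 -333.1   15.5   15.6   15.2]
1590 z 15.9 enc [ 595.4 -333.1] 29.6 rect [ 595.6 -332.8   58.8   57.2   89.6]
462 ell [ 596.  -334.6   64.3   65.5    3.9] rect [ 596.1 -333.8   67.    66.3   47.9]
2115 z 47.0 enc [561.1 -69.3] 31.3 rect [560.8 -69.2  61.4  61.   51. ]
```

View pics/w8.png

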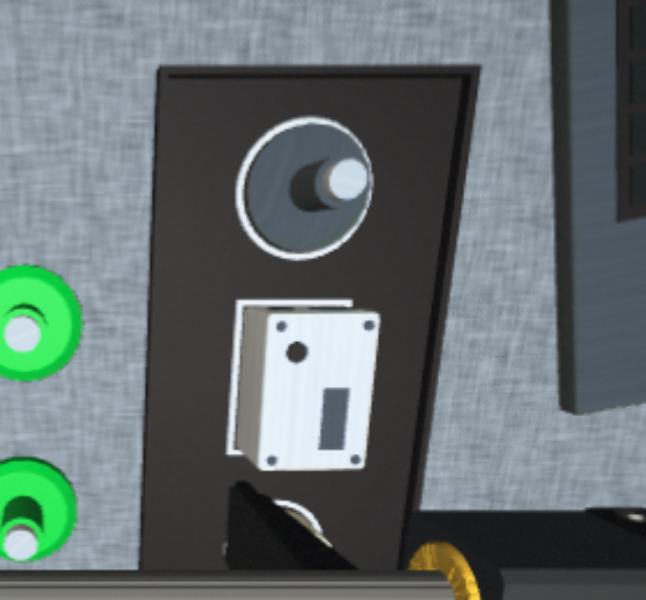

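Lectern kit is complete and all three outlines are matched. Next is the wide roll.

```bash
python3 -m pendant '[[[1,0.064,-0.135,0,0],[1,0.064,-0.135,0,0],[1,0.064,-0.135,0,0],[1,0.064,-0.135,0.04,0],[1,0.064,-0.135,0.08,0],[1,0.064,-0.135,0.08,0],[1,0.064,-0.135,0.08,0],[1,0.064,-0.135,0.08,0]]]'
python3 -m pendant '[[[1,0,0,0,0],[1,0,0,0,0],[1,0,0,0,0],[1,0,0,0,0],[1,0,0,0,0],[1,0,0,0,0],[1,0,0,0,0],[1,0,0,0,0]]]'
python3 - <<'E'
from h import *
c=cam('wrist'); fit(c,561,-69,43,52)
E
```

```text
t: 25.45
eef_pos: [561.4, -67.3, 124.2]
tcp_rot: [3.141, -0.002, -0.001]
ft_force: [0.8, -0.6, -0.6]
opening: 0.999
t: 26.25
eef_pos: [560.4, -66.6, 122.4]
tcp_rot: [3.142, 0.0, -0.0]
ft_force: [-0.4, -0.2, -1.5]
opening: 1.001
2905 z 47.1 enc [561.3 -69.3] 31.0 rect [561.6 -69.   61.   60.6  62.8]
```

```bash
python3 -m pendant '[[[1,0.001,0.001,0.05,0],[1,0.001,0.001,0.09,0],[1,0.001,0.001,0.114,0],[1,0.001,0.001,0.114,0],[1,0.001,0.001,0.114,0],[1,0.001,0.001,0.114,0],[0,0.001,0.001,0.114,0],[0,0.001,0.001,0.114,0]]]'
python3 -m pendant '[[[0,0,0,0,0],[0,0,0,0,0],[0,0,0,0,0],[0,0,0,0,0],[0,0,0,-0.04,0],[0,0,0,-0.09,0],[0,0,0,-0.14,0],[0,0,0,-0.19,0]]]'
python3 -m pendant '[[[0,-0.1,-0.33,-0.01,0],[0,-0.1,-0.33,-0.01,0],[0,-0.1,-0.33,-0.01,0],[0,-0.1,-0.33,-0.01,0],[0,-0.1,-0.33,-0.01,0],[0,-0.1,-0.33,-0.01,0],[0,-0.1,-0.33,-0.01,0],[0,-0.1,-0.33,-0.01,0]]]'
python3 -m pendant '[[[0,0,0,0,0],[0,0,0,0,0],[0,0,0,0,0],[0,0,0,0,0],[0,0,0,0,0],[0,0,0,0,0],[0,0,0,0,0],[0,0,0,0,0]]]'
python3 - <<'E'
from h import *
s=env.state(); print(s['eef_pos'],s['tcp_rot'],s['opening'])
c=cam('wrist'); cv2.imwrite('pics/w9.png',c['image'])
outl(c,463,334,40);outl(c,559,324,48); fit(c,693,60,30,42,50); fit(c,551,59,60,72)
E
```

```text
t: 27.1
eef_pos: [561.9, -67.7, 9.6]
tcp_rot: [3.141, -0.002, -0.0]
ft_force: [0.7, -0.2, -0.6]
opening: 0.883
t: 27.9
eef_pos: [560.9, -67.5, 200.2]
tcp_rot: [-3.142, 0.001, -0.0]
ft_force: [0.2, 0.1, -1.7]
opening: 0.645
t: 28.7
eef_pos: [459.6, 266.4, 208.4]
tcp_rot: [-3.141, 0.0, 0.005]
ft_force: [-0.3, -0.4, -1.3]
opening: 0.646
t: 29.5
eef_pos: [461.5, 262.4, 208.4]
tcp_rot: [3.142, -0.0, -0.0]
ft_force: [0.3, 0.4, -0.6]
opening: 0.645
[461.48732903 262.39027232 208.4036464 ] [ 3.14150662e+00 -4.57611938e-05 -2.79477365e-04] 0.6450385646329857
562 ell [464.4 333.9  66.   66.3  37.7] rect [464.7 333.9  69.3  69.2  62.7]
751 ell [560.  323.8  53.5  83.3  84.1] rect [560.  323.8  50.3  72.2  83.9]
none 0
1465 z 65.8 enc [552.9  58.2] 33.9 rect [552.5  58.6  65.   65.4  87.7]
```

View pics/w9.png

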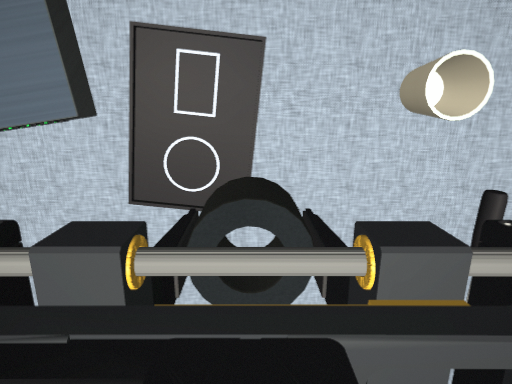

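```bash
python3 -m pendant '[[[0,0.003,-0.073,0,0],[0,0.003,-0.073,0.05,0],[0,0.003,-0.073,0.1,0],[0,0.003,-0.073,0.15,0],[0,0.003,-0.073,0.16,0],[0,0.003,-0.073,0.16,0],[0,0.003,-0.073,0.16,0],[0,0.003,-0.073,0.16,0]]]'
python3 -m pendant '[[[0,0,0,0.02,0],[0,0,0,0.033,0],[0,0,0,0.0355,0],[0,0,0,0.0355,0],[0,0,0,0.0355,0],[0,0,0,0.0355,0],[0.85,0,0,0.0355,0],[0.85,0,0,0.0355,0]]]'
python3 -m pendant '[[[0.85,0,0,0,0],[0.85,0,0,0,0],[0.85,0,0,0,0],[0.85,0,0,-0.03,0],[0.85,0,0,-0.08,0],[0.85,0,0,-0.13,0],[0.85,0,0,-0.18,0],[0.85,0,0,-0.19,0]]]'
python3 -m pendant '[[[1,0,0.07,0,0],[1,0,0.07,0,0],[1,0,0.07,0,0],[1,0,0.07,0,0],[1,0,0.07,0,0],[1,0,0.07,0,0],[1,0,0.07,0,0],[1,0,0.07,0,0]]]'
python3 - <<'E'
from h import *
s=env.state(); print(s['eef_pos'],s['tcp_rot'],s['opening'])
c=cam('wrist'); cv2.imwrite('pics/w10.png',cv2.resize(c['image'][20:230,100:380],(800,600),interpolation=cv2.INTER_CUBIC))
fit(c,464,334,47,56,50);outl(c,464,334,40);outl(c,559,324,48)
E
```

```text
t: 30.35
eef_pos: [465.2, 335.8, 49.9]
tcp_rot: [-3.14, -0.002, -0.0]
ft_force: [-0.2, 0.3, -0.6]
opening: 0.646
t: 31.15
eef_pos: [464.6, 335.5, 13.2]
tcp_rot: [-3.141, -0.001, -0.0]
ft_force: [0.5, -1.2, 0.3]
opening: 0.758
t: 31.95
eef_pos: [465.9, 336.3, 208.5]
tcp_rot: [-3.138, -0.007, -0.0]
ft_force: [-0.6, -0.1, 0.2]
opening: 0.849
t: 32.75
eef_pos: [464.4, 265.8, 202.7]
tcp_rot: [3.141, 0.0, 0.0]
ft_force: [0.3, -0.7, 0.7]
opening: 1.002
[464.37161841 265.80954836 202.70926247] [3.14138601e+00 1.95463199e-04 4.30403310e-04] 1.001651347658561
1771 z 51.1 enc [464.7 333.2] 30.8 rect [464.7 333.2  60.7  60.4  86.3]
259 ell [462.6 335.7  67.8  71.5  41.1] rect [476.3 322.6  69.3  36.2  46.2]
718 ell [560.  323.6  53.4  83.6  84.3] rect [559.9 323.8  50.3  71.6  84. ]
```

View pics/w10.png

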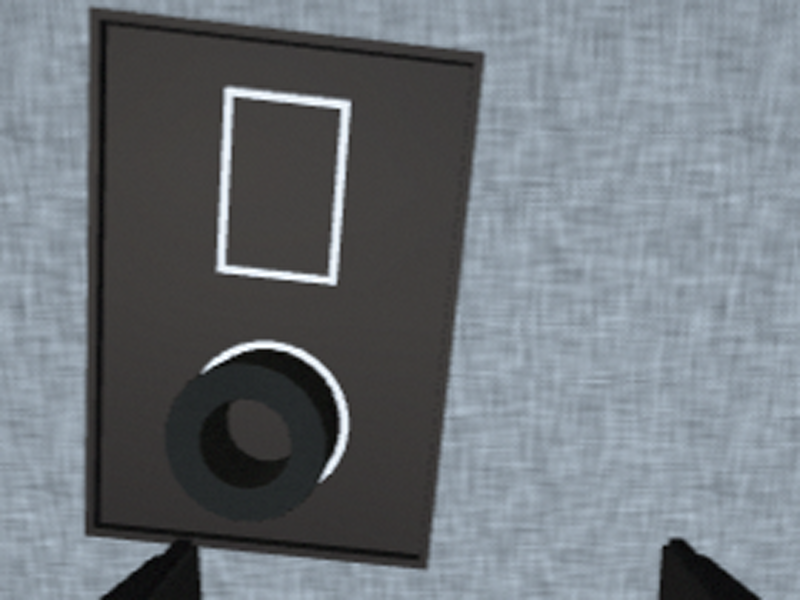

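Wide roll is within 0.8 mm of its circle. Now the adapter, which is yawed about -0.05.

```bash
python3 -m pendant '[[[1,0.23,0.205,0,0.05],[1,0.23,0.205,0,0.05],[1,0.23,0.205,0,0.05],[1,0.23,0.205,0,0.05],[1,0.23,0.205,0,0.05],[1,0.23,0.205,0,0.05],[1,0.23,0.205,0,0.05],[1,0.23,0.205,0,0.05]]]'
python3 -m pendant '[[[1,0,0,0.04,0],[1,0,0,0.04,0],[1,0,0,0.04,0],[1,0,0,0.04,0],[1,0,0,0.04,0],[1,0,0,0.04,0],[1,0,0,0.04,0],[1,0,0,0.04,0]]]'
python3 - <<'E'
from h import *
s=env.state(); print(s['eef_pos'],s['tcp_rot'],s['opening'])
c=cam('wrist'); cv2.imwrite('pics/w11.png',c['image'])
fit(c,693,59,32,42,45)
E
```

```text
t: 33.6
eef_pos: [694.9, 59.2, 201.9]
tcp_rot: [3.142, 0.001, -0.052]
ft_force: [-1.0, -0.1, -0.3]
opening: 0.999
t: 34.4
eef_pos: [694.5, 60.4, 163.2]
tcp_rot: [3.142, -0.0, -0.05]
ft_force: [0.6, 0.0, 0.2]
opening: 1.0
[694.47534688  60.37246445 163.20249683] [ 3.14151836e+00 -3.82713188e-04 -5.02145298e-02] 1.0002002986355043
2224 z 35.2 enc [694.1  59.8] 33.4 rect [694.5  59.4  41.1  58.   87.1]
```

View pics/w11.png

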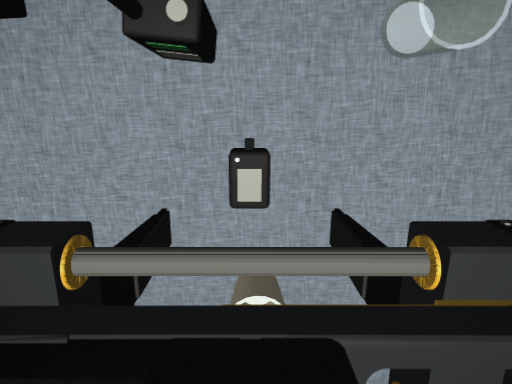

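The adapter at (250,178) is square between the fingers; radio and cup stay clear. Grip it and carry it to the rectangle.

```bash
python3 -m pendant '[[[1,0,-0.001,0.05,0],[1,0,-0.001,0.1,0],[1,0,-0.001,0.14,0],[1,0,-0.001,0.158,0],[1,0,-0.001,0.158,0],[1,0,-0.001,0.158,0],[0,0,-0.001,0.158,0],[0,0,-0.001,0.158,0]]]'
python3 -m pendant '[[[0,0,0,0,0],[0,0,0,0,0],[0,0,0,0,0],[0,0,0,0,0],[0,0,0,0,0],[0,0,0,0,0],[0,0,0,-0.04,0],[0,0,0,-0.09,0]]]'
python3 -m pendant '[[[0,0,0,-0.05,0],[0,0,0,-0.05,0],[0,0,0,-0.05,0],[0,0,0,-0.05,0],[0,0,0,-0.05,0],[0,0,0,-0.05,0],[0,0,0,-0.05,0],[0,0,0,-0.05,0]]]'
python3 - <<'E'
from h import *
s=env.state(); print(s['eef_pos'],s['tcp_rot'],s['opening'])
y=s['tcp_rot'][2]; d=np.array([560.2,325.3])-s['eef_pos'][:2]; print(d@[np.cos(y),np.sin(y)],d@[np.sin(y),-np.cos(y)])
E
```

```text
t: 35.25
eef_pos: [695.0, 61.4, 6.2]
tcp_rot: [3.142, -0.002, -0.05]
ft_force: [0.9, 1.0, 1.2]
opening: 0.883
t: 36.05
eef_pos: [693.0, 61.3, 93.3]
tcp_rot: [3.141, 0.005, -0.05]
ft_force: [1.2, 0.1, -0.5]
opening: 0.438
t: 36.85
eef_pos: [694.4, 61.4, 144.4]
tcp_rot: [3.141, 0.001, -0.05]
ft_force: [-0.7, 0.9, -1.8]
opening: 0.442
[694.37195023  61.38902933 144.36169035] [ 3.14148010e+00  7.60445702e-04 -5.02370452e-02] 0.44172041876311563
-147.25520824412231 -256.84044914297004
```

```bash
python3 -m pendant '[[[0,-0.147,-0.257,0,0.055],[0,-0.147,-0.257,0,0.055],[0,-0.147,-0.257,0,0.055],[0,-0.147,-0.257,0,0.055],[0,-0.147,-0.257,0,0.055],[0,-0.147,-0.257,0,0.055],[0,-0.147,-0.257,0,0.055],[0,-0.147,-0.257,0,0.055]]]'
python3 -m pendant '[[[0,0,0,0.05,0],[0,0,0,0.08,0],[0,0,0,0.09,0],[0,0,0,0.09,0],[0,0,0,0.09,0],[0,0,0,0.09,0],[0,0,0,0.09,0],[0,0,0,0.09,0]]]'
```

```text
t: 37.65
eef_pos: [560.0, 326.4, 144.9]
tcp_rot: [3.141, -0.0, -0.103]
ft_force: [1.3, -0.2, -1.8]
opening: 0.44
t: 38.45
eef_pos: [560.9, 325.6, 55.8]
tcp_rot: [-3.141, -0.001, -0.105]
ft_force: [-0.9, 0.6, -0.8]
opening: 0.438
```

```bash
python3 -m pendant '[[[0,0,0,0.025,0],[0,0,0,0.04,0],[0,0,0,0.0455,0],[0,0,0,0.0455,0],[0,0,0,0.0455,0],[0,0,0,0.0455,0],[0.8,0,0,0.0455,0],[0.8,0,0,0.0455,0]]]'
python3 -m pendant '[[[0.8,0,0,0,0],[0.8,0,0,0,0],[0.8,0,0,0,0],[0.8,0,0,-0.03,0],[0.8,0,0,-0.08,0],[0.8,0,0,-0.13,0],[0.8,0,0,-0.18,0],[0.8,0,0,-0.2,0]]]'
python3 -m pendant '[[[1,-0.1,0.06,0,0],[1,-0.1,0.06,0,0],[1,-0.1,0.06,0,0],[1,-0.1,0.06,0,0],[1,-0.1,0.06,0,0],[1,-0.1,0.06,0,0],[1,-0.1,0.06,0,0],[1,-0.1,0.06,0,0]]]'
python3 - <<'E'
from h import *
s=env.state(); print(s['eef_pos'],s['tcp_rot'],s['opening'])
c=cam('wrist'); a=cv2.resize(c['image'],(512,384))
fit(c,464,334,47,56,50);fit(c,560,324,36,44,50);outl(c,560,324,48)
t=cam('top'); cv2.imwrite('pics/fin.png',np.hstack([a[:300,60:360],t['image'][110:320,60:450].copy() if 0 else cv2.resize(t['image'][140:310,60:450],(500,300))]))
for x,y,l,h in((404,-333,30,40),(500,-333,42,52),(595,-333,12,20),(595,-333,52,62),(551,59,60,72)): fit(t,x,y,l,h,50)
E
```

```text
t: 39.25
eef_pos: [560.7, 325.5, 9.7]
tcp_rot: [-3.141, -0.001, -0.105]
ft_force: [0.8, -1.1, 0.1]
opening: 0.554
t: 40.05
eef_pos: [561.6, 326.0, 214.7]
tcp_rot: [-3.138, -0.006, -0.105]
ft_force: [-0.6, -0.1, 0.4]
opening: 0.796
t: 40.85
eef_pos: [455.3, 276.5, 209.0]
tcp_rot: [3.141, 0.0, -0.105]
ft_force: [-0.9, 0.6, 0.2]
opening: 0.997
[455.28357243 276.45934034 208.98829366] [ 3.14126799e+00  3.88266235e-04 -1.05229691e-01] 0.9971717812703866
1718 z 51.1 enc [464.6 333.4] 31.0 rect [465.2 333.1  60.9  60.2  82.7]
2195 z 39.3 enc [560. 324.] 33.9 rect [559.5 323.6  41.6  58.7  84.4]
369 ell [448.8 253.   87.4 197.7   0. ] rect [559.9 323.3  49.3  70.9  84. ]
275 z 35.1 enc [ 403.1 -332. ] 24.2 rect [ 402.4 -331.7   46.3   46.5    0. ]
757 z 47.6 enc [ 500.1 -332.1] 43.5 rect [ 499.8 -332.5   75.1   51.5    1.9]
329 z 16.1 enc [ 595.2 -331.2] 29.9 rect [ 594.3 -331.1   56.6   56.2    1. ]
39 z 57.1 enc [ 594.3 -330.5] 8.1 rect [ 594.4 -330.6   12.8   14.8   44.9]
183 z 66.6 enc [551.7  59.1] 32.8 rect [551.1  59.1  62.8  62.5   2.7]
```

View pics/fin.png

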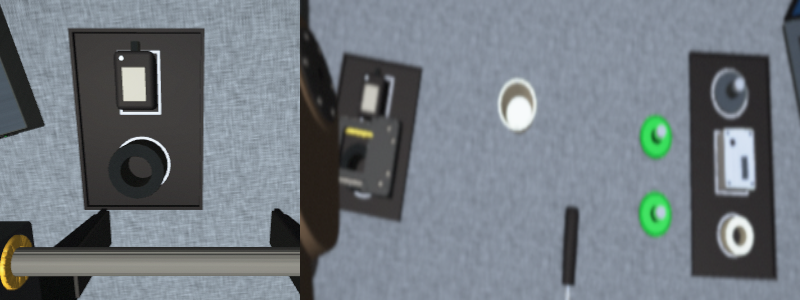

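All five parts are on their outlines and upright. The cup has not moved (551.6,59.1), both green look-alikes are where they were, and the gripper is clear. Handing in.

```bash
python3 -c "
from cell import env
print(env.job_done())"
```

```text
the job is handed in; nothing more can be done
None
```

I made up both kits in the order you asked and handed the job in at about 41 s, with the gripper open and raised clear of everything.

Last checks, each part's measured centre against its painted outline:

| Kit | Part | Offset from outline centre |
|---|---|---|
| Lectern | Small roll | about 1.0 to 1.5 mm |
| Lectern | Direct box | about 0.5 mm |
| Lectern | Microphone foot | about 1 mm |
| Panel | Wide roll | under 1 mm |
| Panel | Adapter | about 0.5 mm, square to within 0.5° |

- **Upright:** every part stands at the height expected for its tray floor.
- **Left alone:** the white cup measures the same as at the start to within 0.2 mm. The green look-alikes are still standing in their places.
- **Disagreement between cameras:** the wrist and top cameras differ by about 1–2 mm in absolute position, which fits the stated calibration. The offsets above are relative, mostly from the wrist camera.
- **Failed check:** in the last picture, the final fit of the panel rectangle's outline by ellipse failed because other white pixels got in. The rectangle fit and the picture itself show the adapter centred.

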